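# Work the grinder's burr carrier down its thread and close the lid

### The arm

A 6-joint arm with a two-finger parallel gripper is mounted at the origin on a cart in front of the work surface, level with it; the furniture and walls round the work are solid. World frame = base frame: x ahead of the robot, y to its left, z up, the work surface at z = 0. Lengths are in mm, angles in rad, forces in N, time in s.
With the tool pointing down it reaches from about 400 to 925 mm from the base axis. Payload 12.5 kg.
Tool frame: the origin (TCP) lies midway between the tips of the shut fingers; the grasp point (between the pads) lies 19 mm behind it; z points along the fingers, y is the line along which they close (so a half turn about z gives the same grasp; the last joint's range is limited). The gripper opens to 95 mm and grips with 3 to 60 N. Pads are 20 mm wide; open, the fingers measure 119 mm over their backs; the gripper's body (75 mm by 180 mm) begins 59 mm behind the grasp point.
Start: joints at [-1.356, 0.491, 1.559, -0, 1.092, -0.106], TCP at [197.102, -593.125, 214.661] pointing down, gripper open.
Joint ranges: [-3.1, 3.1], [-0.84, 2.19], [0.05, 2.79], [-1.13, 4.28], [0.06, 2.93], [-2.69, 2.69]. Speed limits (rad/s): [2.22, 2.22, 2.79, 3.14, 3.14, 3.14].

### API

Orientations are given as [roll, pitch, yaw] about the fixed x, y, z axes, in that order (R = Rz(yaw) Ry(pitch) Rx(roll)).
In Python, from cell import state, viewer, env, models gives the robot as it stands. The module is installed in compiled form; this text tells all that it offers.
- The arm moves only by the tool arm_command, never from a script. Its argument "rows" is a list of rows, each a list of 2 entries, a list of its own where there are three numbers: the shift along the tool's x, y, z normalised to -1 to 1, where 1 is 0.25 m, then the turn about the tool's z normalised to -1 to 1, where 1 is pi rad. A call has exactly 5 rows; each row shifts and turns the commanded pose from where the row before left it, along the tool's axes as they then stand; what a row does not reach is not made up. A row lasts 1/10 s, in which the tool goes at most 50 mm and 8.59 degrees, less where a joint would pass 70% of its speed; a pose out of reach is approached as far as the arm can. A call with a number of a shift or a turn outside -1 to 1 is refused whole. A call with a gripper value outside its range is refused whole. "claw" is the opening, from 0 (shut) to 1 (fully open), set as the call begins (left out, the last holds). The fingers move at their own pace and stop on an object; the grip force is fixed at half the most. Time passes only in rows, so rows that do not move let the fingers close, or fill a call up. It gives the time, the measured TCP pose, the force, the opening and the grip force at its end, in the units of the state.
- state(): the state, without advancing time (a new reading comes with each control period).
- viewer.read_camera(name): name is "scene" or "top" or "wrist"; returns (picture, depth): 420x560x3 uint8, red, green, blue; 420x560 float32, mm along the optical axis (not along the pixel's ray), 0 where there is no reading.
- viewer.get_calibration(name): a dict with "camera_matrix" (3x3 intrinsics, pixels), "world_to_cam" (4x4, takes a point from world to camera coordinates). Camera axes: x right, y up, looking along -z (the intrinsics and any distortion apply to the point x, -y, -z); pixel columns grow to the right and rows downward; lengths in mm; the calibration is good to about 2 mm. A picture is of the moment at which its call begins: read the wrist's pose just before it. get_calibration takes no time and is no camera call; for the wrist camera it gives the pose at the moment of the call.
- env.job_done(): hands the job in; it is judged then, once.
Trained networks look in the newest picture that a camera, given by its name, has taken for a name from the list of things; names that differ only in an ending like _2 or _b are one class to them, and where a whole thing is asked for, a point or a joint stands for the part that bears it (a point fixed in the world has none). Each returns a list of dicts, best first, with "confidence" (0 to 1); they miss things now and then, are a little off and sometimes report something else, mostly with a low value. They report only what shows in the picture. A call takes as long as a camera call. They do not tell look-alikes from the thing itself.
- models.search_frame(camera, label): "position" ([x, y, z] in mm, in world coordinates, good to about 4 mm: the middle of the surface that is visible of it).
- models.mark_of(camera, label): "position" ([x, y, z] in mm, in world coordinates, good to about 4 mm: a listed point, or the origin of a listed thing).
The state is a dict: "t": time; "joints": joint angles; "qvel": joint speeds; "tau": joint torques, N m; "eef_pos": TCP position; "tcp_rot": TCP orientation; "ft_force": force on the tool from outside, world axes, zero at the start; "moment": the same for the moment, N m; "opening": opening from 0.0 (shut) to 1.0 (fully open); "grip_force": force on a finger pad.
Only numpy, scipy, OpenCV 4.12 (cv2) and the standard library are available. Lean on these libraries where they do the work, as an engineer would, in place of code of your own. Each camera call takes 0.05 s, during which the arm holds its last target. There are 200 camera calls.

### The job

The coffee grinder has been cleaned and its burr carrier is only started in its thread, where fine grounds still sit: work it down by the crossbar the way one turns a thread tap, half a turn clockwise, a quarter turn back, half a turn on, a quarter back, and on again until you feel it come up firm against its seat with its flange down on the neck. Use a light hand and never force it. Then set the black lid straight down over the neck, and leave the other things where they are.

Things in the scene. Friction and masses are not known exactly. Their poses are not given: they have to be found in the camera images.
- grinder: Black coffee grinder, fixed to the worktop; origin on the worktop under the vertical axis of the burr carrier, z up, its front (chute, steel dosing cup) to its own -x, motor column behind, to +x, 135 mm high. Round head 128 mm across with a flat shoulder 135 mm high; on it a bright neck 108 mm across and 12 mm high (rim 147 mm above the worktop).
- crossbar (a point): Centre of the carrier's crossbar (T-handle), on the grinder's axis. The steel bar, black-banded near its ends, is round, 12 mm thick, 96 mm long, level, along this frame's own x axis (both ends alike). The hub at its middle is 22 mm across and rises 7.5 mm over the bar's centre line. The centre line is 24 mm above the flange's top. Fully home this point is 175 mm above the worktop.
- carrier: Steel burr carrier with crossbar, turning on the grinder's axis; origin under its round flange (92 mm across, 4 mm thick). Clockwise from above screws it in, 6 mm down a turn; it starts 0.86 to 1.0 turn short of home. The thread drags with 0.25 N m (6 N at 42 mm out) both ways and stays put; home, a stiff wave washer adds 0.06 N m (1.4 N) a degree; over 16 degrees of that ruins it.
- lid_knob (a point): Centre of the wooden knob of the loose black lid (180 g), open side down on the worktop. Knob: round, 25 mm thick, from 68 to 92 mm above the lid's lower edge; this point is 80 mm above that edge. Lid: round cap 120 mm across, 54 mm high, inside 112 mm across and 49 mm deep; it slips over the neck with 2 mm play and rests on the shoulder, this point then 215 mm above the worktop.
- jar_coffee: Glass jar with ground coffee, 101 mm across and 160 mm high, bystander; origin at the centre of its underside.
- canister_small: Green square canister with wooden lid, 118 x 118 x 160 mm, bystander; origin at the centre of its underside.
- dish_brush: Purple brush, 272 mm long, lying, bystander; origin at the centre of its underside.
- timer: Wind-up kitchen timer, cream dome on green foot, 61 mm across, 48 mm high, bystander; origin at the centre of its underside.
Mind the look-alikes: they are no part of the job. Leave any red look-alike of the part that bears lid_knob alone.

How it is judged:
By the outcome, as a careful person would: the job done as asked, in the order asked, and still so for the second after the job is handed in, with the robot touching nothing.
It also fails if it takes over 72 s, if anything falls off the work surface, if the arm or the gripper's body presses on something with over 40 N, if the wrist force passes 120 N, or if a joint passes its speed limit or range.

## Working session

There is one attempt and no reset: what is moved stays moved. The work goes in short steps, Python scripts to look and compute and a tool call to move; the robot and the scene stay as the last step left them, time stands still between calls to the robot, and variables do not carry over. Pictures are saved under pics/ and viewed, at most 10 in all, crops included, and the job is handed in when it is done.

Besides the shell and the picture viewer there is one more tool, called after ">>>" by a JSON object that holds its "api" and its "payload". arm_command: Moves the arm, as the interface text tells. Scaled input: -1 to 1 covers 0.25 m each way for a shift and pi rad each way for a turn. Its arguments: {"type":"object","properties":{"rows":{"type":"array","items":{"type":"array"}},"claw":{"type":"number"}},"required":["rows"]}

```bash
mkdir -p pics; cat > h.py <<'E'
from cell import state, viewer, env, models
import numpy as np, cv2
def pix(cam,p):
    c=viewer.get_calibration(cam);K=np.array(c["camera_matrix"]);T=np.array(c["world_to_cam"])
    q=T@np.r_[p,1];q=K@np.array([q[0],-q[1],-q[2]]);return q[:2]/q[2]
def world(cam,u,v,d):
    c=viewer.get_calibration(cam);K=np.array(c["camera_matrix"]);T=np.array(c["world_to_cam"])
    r=np.linalg.inv(K)@np.array([u,v,1])*d
    return (np.linalg.inv(T)@np.array([r[0],-r[1],-r[2],1]))[:3]
E
python3 - <<'E'
from h import *
np.set_printoptions(precision=1,suppress=True)
s=state();print(s)
ims=[]
for cam in ("scene","top"):
    im,d=viewer.read_camera(cam);cv2.imwrite(f"pics/{cam}0.png",im[:,:,::-1]);np.save(cam+"d",d);np.save(cam+"i",im)
    for n in ["crossbar","lid_knob","grinder","carrier","jar_coffee","canister_small","dish_brush","timer"]:
        for r in models.mark_of(cam,n)[:3]:
            p=np.array(r["position"]);print(cam,n,round(r["confidence"],2),p,pix(cam,p))
E
```

```text
{'t': 0.0, 'joints': array([-1.4,  0.5,  1.6, -0. ,  1.1, -0.1]), 'qvel': array([-0., -0., -0., -0., -0., -0.]), 'tau': array([  0. , -61.3, -25.8,   0.1,   0. ,  -0. ]), 'eef_pos': array([ 197. , -592.9,  214.1]), 'tcp_rot': array([-3.1, -0. ,  0.3]), 'ft_force': array([-0.4, -0.1, -0.6]), 'moment': array([-0., -0., -0.]), 'grip_force': 0.0, 'opening': 1.0014969454854614}
scene crossbar 0.46 [498.6  37.  180.6] [249.3 193.8]
scene lid_knob 0.69 [ 488.7 -239.3   78.7] [328.2 243.7]
scene grinder 0.88 [498.9  39.9   0.9] [251.3 236. ]
scene grinder 0.39 [ 482.6 -402.5    2. ] [376.4 278.5]
scene carrier 0.66 [495.1  37.1 151.1] [249.3 201.8]
scene carrier 0.51 [497.6  37.   -4.6] [252.  237.7]
scene canister_small 0.57 [ 689.8 -267.9   -5.2] [355.  228.6]
top crossbar 0.76 [494.8  34.3 182. ] [262.7 223.3]
top lid_knob 0.88 [ 485.1 -239.3   73.4] [339.9 204.4]
top lid_knob 0.61 [528.1 204.2  79.1] [210.3 251.2]
top grinder 0.82 [498.6  34.3  -2.7] [264.2 245.4]
top carrier 0.79 [495.5  33.7 154.1] [263.1 226.9]
top jar_coffee 0.78 [708.4 243.8   0.2] [181.5 220.4]
top canister_small 0.81 [ 696.6 -270.     3.2] [315.2 163.1]
top dish_brush 0.71 [370.2 257.5  -1.3] [218.4 309.9]
```

View pics/scene0.png

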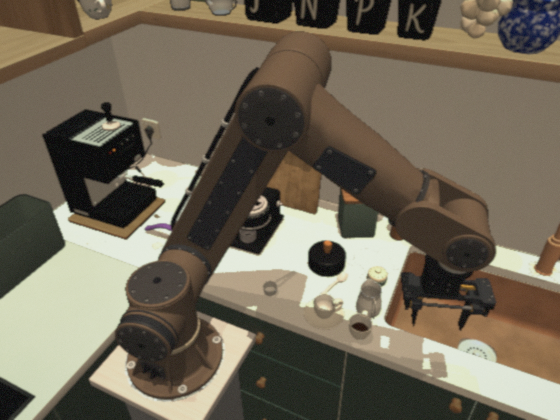

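View pics/top0.png

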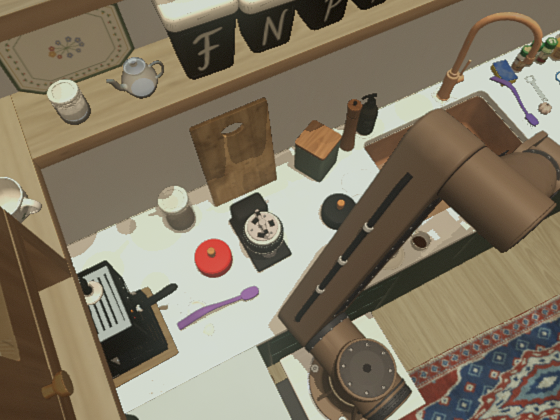

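The scene view shows the grinder at (250,210) and the black lid at (327,255). In the top view, the grinder is at (263,228). There are two candidates for lid_knob: the black lid at top (339,207) and the red look-alike at top (212,257). I choose the black one and check it in a close crop.

```bash
python3 - <<'E'
from h import *
im=np.load("topi.npy")[180:280,190:370,::-1]
cv2.imwrite("pics/crop1.png",cv2.resize(im,None,fx=4.4,fy=4.4,interpolation=cv2.INTER_CUBIC))
np.set_printoptions(precision=1,suppress=True)
c=viewer.get_calibration("wrist");print(np.array(c["camera_matrix"]));T=np.linalg.inv(np.array(c["world_to_cam"]));print(T)
s=state();print(s["eef_pos"],s["tcp_rot"])
E
```

```text
[[377.2   0.  282.6]
 [  0.  377.2 211.1]
 [  0.    0.    1. ]]
[[   0.3    0.9    0.2  260.3]
 [  -0.9    0.3    0.1 -572.1]
 [   0.    -0.2    1.   385. ]
 [   0.     0.     0.     1. ]]
[ 197.1 -593.1  214.7] [3.1 0.  0.3]
```

View pics/crop1.png

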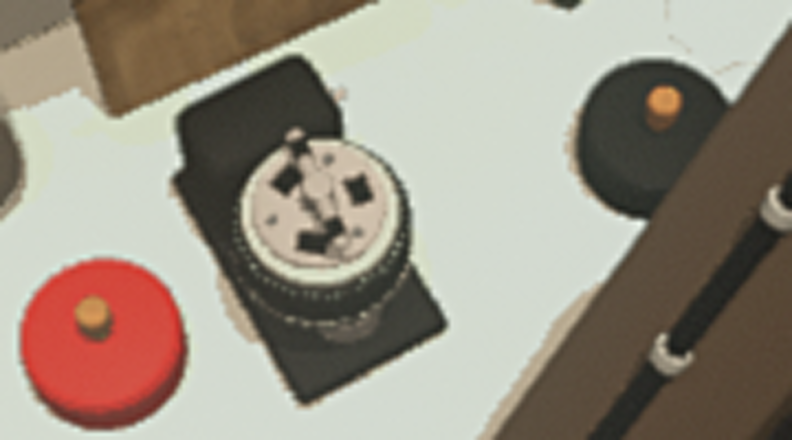

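The crop shows the black lid with a wooden knob at top-image pixel (341,203), which I'll use. The red lid at (212,253) stays untouched. The neck and bar are at (262,226). Next I move the wrist camera over the grinder.

>>> {"api": "arm_command", "payload": {"rows": [[[0.12,-0.125,-0.03],0],[[0.12,-0.125,-0.03],0],[[0.12,-0.125,-0.03],0],[[0.12,-0.125,-0.03],0],[[0.12,-0.125,-0.03],0]], "claw": 0.75}}

```text
t: 1.4
eef_pos: [290.6, -396.0, 252.5]
tcp_rot: [3.141, -0.0, 0.321]
ft_force: [0.8, -0.1, 0.4]
opening: 0.751
grip_force: 0.0
```

>>> {"api": "arm_command", "payload": {"rows": [[[0.12,-0.125,-0.03],0],[[0.12,-0.125,-0.03],0],[[0.12,-0.125,-0.03],0],[[0.12,-0.125,-0.03],0],[[0.12,-0.125,-0.03],0]]}}

```text
t: 1.9
eef_pos: [383.6, -200.3, 290.2]
tcp_rot: [3.141, -0.0, 0.321]
ft_force: [0.6, -0.1, -0.7]
opening: 0.754
grip_force: 0.0
```

>>> {"api": "arm_command", "payload": {"rows": [[[0.12,-0.125,-0.03],0],[[0.12,-0.125,-0.03],0],[[0.12,-0.125,-0.03],0],[[0.12,-0.125,-0.03],0],[[0.12,-0.125,-0.03],0]]}}

```text
t: 2.4
eef_pos: [476.8, -4.5, 327.7]
tcp_rot: [3.141, -0.001, 0.321]
ft_force: [0.8, -0.8, -0.1]
opening: 0.749
grip_force: 0.0
```

```bash
python3 - <<'E'
from h import *
np.set_printoptions(precision=1,suppress=True)
im,d=viewer.read_camera("wrist");cv2.imwrite("pics/w1.png",im[:,:,::-1]);np.save("w1d",d);np.save("w1i",im)
for n in ["crossbar","carrier","grinder"]:
  for cam in ("wrist",):
    for r in models.mark_of(cam,n)[:2]: print(cam,n,round(r["confidence"],2),np.array(r["position"]),pix(cam,r["position"]))
print(state()["joints"],state()["moment"])
# point cloud: neck-level
v,u=np.mgrid[0:420:1,0:560:1]
c=viewer.get_calibration("wrist");K=np.array(c["camera_matrix"]);Ti=np.linalg.inv(np.array(c["world_to_cam"]))
P=np.stack([(u-K[0,2])/K[0,0]*d,-(v-K[1,2])/K[1,1]*d,-d,np.ones_like(d)],-1)@Ti.T
np.save("w1P",P[...,:3])
x,y,z=P[...,0],P[...,1],P[...,2]
near=(np.hypot(x-498,y-36)<62)&(d>0)
print(np.histogram(z[near],bins=np.arange(125,200,3)))
b=near&(z>170)&(z<196)&(np.hypot(x-498,y-36)<55)
q=np.c_[x[b],y[b]];m=q.mean(0);w,V=np.linalg.eigh(np.cov(q.T));t=(q-m)@V[:,1]
print("bar",b.sum(),m,np.sqrt(w),"ang",np.degrees(np.arctan2(V[1,1],V[0,1])),t.min(),t.max(),"mid",m+V[:,1]*(t.min()+t.max())/2,np.percentile(z[b],[5,50,95]))
n=near&(abs(z-147)<2.5)
print("neck",n.sum(),cv2.minEnclosingCircle(np.c_[x[n],y[n]].astype(np.float32)),np.median(z[n]))
E
```

```text
wrist crossbar 0.57 [497.7  36.6 181.7] [245.4 160.1]
wrist carrier 0.95 [495.6  35.5 155.8] [247.  157.8]
[-0.2  0.2  1.7 -0.   1.2  1.1] [ 0. -0. -0.]
(array([  24,  181,  875, 1415,    1,    0,  592, 1802,    2,  489, 5743,
        148,    3,    0,    0,    0,    1,    7,  101,  531, 1099,   98,
          0,    0]), array([125, 128, 131, 134, 137, 140, 143, 146, 149, 152, 155, 158, 161,
       164, 167, 170, 173, 176, 179, 182, 185, 188, 191, 194, 197]))
bar 1837 [497.1  34.2] [ 4.2 25.5] ang 175.3927423421371 -45.71630254794283 48.978586532440794 mid [495.5  34.3] [181.7 185.7 188. ]
neck 2383 ((494.7017822265625, 34.64235305786133), 54.01585006713867) 146.52819232140985
```

View pics/w1.png

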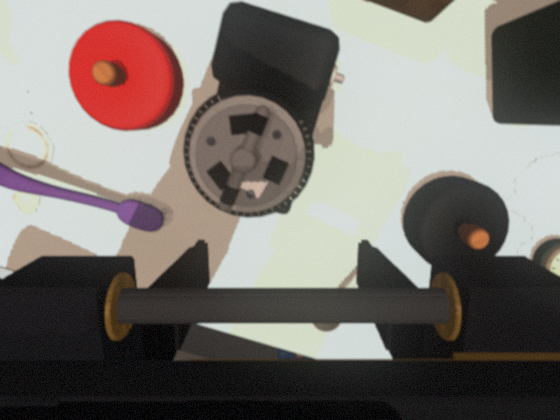

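Wrist view: the neck is centred at about (248,155), and the bar runs from (265,110) to (230,200). The axis is at about (495,34.7), the bar angle about -4.6°, and its centre line at z≈180.5. The plan is to cage one bar end loosely between the fingers and orbit it about the axis.

>>> {"api": "arm_command", "payload": {"rows": [[[0.129,-0.033,0.026],0],[[0.129,-0.033,0.026],-0.046],[[0,0,0.026],-0.046],[[0,0,0.026],-0.046],[[0,0,0.026],-0.046]], "claw": 0.21}}

```text
t: 3.1
eef_pos: [532.0, 28.1, 293.9]
tcp_rot: [-3.141, 0.001, 0.903]
ft_force: [0.6, 0.2, 0.9]
opening: 0.386
grip_force: 0.0
```

>>> {"api": "arm_command", "payload": {"rows": [[[0,0,0.026],-0.046],[[0,0,0.026],-0.046],[[0,0,0.026],-0.046],[[0,0,0.026],-0.046],[[0,0,0.026],-0.046]]}}

```text
t: 3.6
eef_pos: [531.9, 27.9, 261.7]
tcp_rot: [-3.141, 0.0, 1.625]
ft_force: [0.3, 0.5, 0.8]
opening: 0.211
grip_force: 0.0
```

>>> {"api": "arm_command", "payload": {"rows": [[[0,0,0.026],-0.046],[[0,0,0.026],-0.046],[[0,0,0.026],-0.046],[[0,0,0.026],-0.046],[[0,0,0.026],-0.046]]}}

```text
t: 4.1
eef_pos: [531.9, 27.9, 229.2]
tcp_rot: [-3.141, -0.0, 2.348]
ft_force: [-0.3, -0.6, 0.6]
opening: 0.207
grip_force: 0.0
```

>>> {"api": "arm_command", "payload": {"rows": [[[0,0,0],-0.046],[[0,0,0],-0.046],[[0,0,0],-0.046],[[0,0,0],-0.046],[[0,0,0],-0.046]]}}

```text
t: 4.6
eef_pos: [531.9, 27.9, 229.5]
tcp_rot: [-3.141, -0.0, 3.071]
ft_force: [-0.0, -0.3, 0.5]
opening: 0.21
grip_force: 0.0
```

```bash
python3 - <<'E'
from h import *
np.set_printoptions(precision=2,suppress=True)
s=state();print(s["joints"],s["eef_pos"],s["tcp_rot"],s["moment"],s["ft_force"],s["opening"])
im,d=viewer.read_camera("wrist");cv2.imwrite("pics/w2.png",im[:,:,::-1])
v,u=np.mgrid[0:420:1,0:560:1]
c=viewer.get_calibration("wrist");K=np.array(c["camera_matrix"]);Ti=np.linalg.inv(np.array(c["world_to_cam"]))
P=np.stack([(u-K[0,2])/K[0,0]*d,-(v-K[1,2])/K[1,1]*d,-d,np.ones_like(d)],-1)@Ti.T
x,y,z=P[...,0],P[...,1],P[...,2]
r=np.hypot(x-495,y-34.7)
b=(r<52)&(z>172)&(z<196)&(d>0);q=np.c_[x[b],y[b]];m=q.mean(0);w,V=np.linalg.eigh(np.cov(q.T))
print("bar",m,np.degrees(np.arctan2(V[1,1],V[0,1])),np.percentile(z[b],[5,50,95]))
h=b&(z>186.8)&(r<16);print("hub",h.sum(),x[h].mean(),y[h].mean(),z[h].mean())
n=(r<58)&(abs(z-147)<2.5)
print("neck",n.sum(),cv2.minEnclosingCircle(np.c_[x[n],y[n]].astype(np.float32)),np.median(z[n]))
f=(r<44)&(abs(z-157)<3);print("flange",np.median(z[f]))
print(models.mark_of("wrist","crossbar")[:1])
E
```

```text
[-0.07  0.34  1.77 -0.    1.03 -1.57] [531.88  27.92 229.46] [-3.14 -0.    3.07] [ 0.08 -0.21  0.02] [-0.04 -0.32  0.54] 0.2099055053671726
bar [493.33  35.56] 175.80350761526398 [182.6  186.52 188.76]
hub 1043 495.66374867454795 35.49265321342317 188.08634061275407
neck 4155 ((496.1995849609375, 35.43932342529297), 53.957176208496094) 147.30166541009066
flange 156.88575212842284
[{'position': [498.8, 36.1, 179.8], 'confidence': 0.89}]
```

View pics/w2.png

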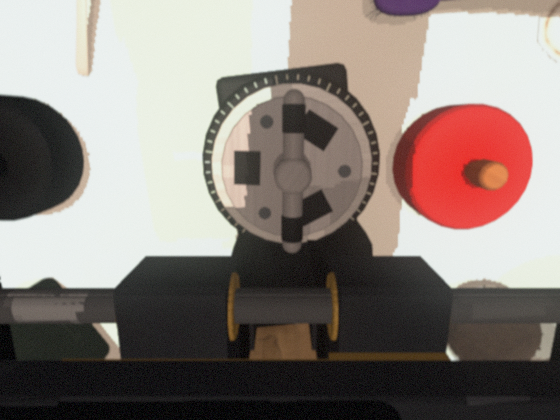

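Wrist view: the bar is vertical from (294,95) to (292,245), the hub is at (293,172), and the fingers sit off the lower end. I'll refine the position and lower over the bar end.

>>> {"api": "arm_command", "payload": {"rows": [[[-0.005,0.018,0.03],0],[[0,0,0.06],0],[[0,0,0.06],0],[[0,0,0.06],0],[[0,0,0.06],0]], "claw": 0.21}}

```text
t: 5.2
eef_pos: [533.7, 33.7, 161.0]
tcp_rot: [-3.141, -0.0, 3.062]
ft_force: [-0.1, -0.7, -0.7]
opening: 0.208
grip_force: 0.0
```

>>> {"api": "arm_command", "payload": {"rows": [[[0.0015,-0.0212,0.0005],0.0444],[[0.0015,-0.0212,0.0005],0.0444],[[0.0015,-0.0212,0.0005],0.0444],[[0.0015,-0.0212,0.0005],0.0444],[[0.0015,-0.0212,0.0005],0.0444]]}}

```text
t: 5.7
eef_pos: [523.1, 10.7, 160.4]
tcp_rot: [3.141, -0.001, 2.359]
ft_force: [3.2, 8.1, -6.0]
opening: 0.207
grip_force: 3.8
```

```bash
cat > st.py <<'E'
from h import *
import sys
C=np.array([495.6,35.2])
s=state();y=s["tcp_rot"][2];e=s["eef_pos"][:2]-C
F=s["ft_force"];xt=np.array([np.cos(y),np.sin(y)]);yt=np.array([np.sin(y),-np.cos(y)])
print("t %.2f yaw %.1f pos ang %.1f r %.1f tang off %.1f z %.1f | Fx %.1f Fy %.1f Fz %.1f M %s j6 %.2f"%(s["t"],np.degrees(y),np.degrees(np.arctan2(-e[1],-e[0])),np.hypot(*e),e@yt,s["eef_pos"][2],F[:2]@xt,F[:2]@yt,F[2],np.round(s["moment"],2),s["joints"][5]))
E
python3 st.py
```

```text
t 5.70 yaw 135.1 pos ang 138.3 r 36.9 tang off 2.0 z 160.4 | Fx 3.4 Fy 8.0 Fz -6.0 M [ 1.23 -0.68  0.09] j6 -0.90
```

>>> {"api": "arm_command", "payload": {"rows": [[[0.0015,-0.0252,0.0005],0.0444],[[0.0015,-0.0252,0.0005],0.0444],[[0.0015,-0.0212,0.0005],0.0444],[[0.0015,-0.0212,0.0005],0.0444],[[0.0015,-0.0212,0.0005],0.0444]]}}

```text
t: 6.2
eef_pos: [499.0, -2.2, 160.4]
tcp_rot: [3.139, -0.0, 1.661]
ft_force: [6.0, 5.2, -3.0]
opening: 0.211
grip_force: 3.5
```

>>> {"api": "arm_command", "payload": {"rows": [[[0.0015,-0.0212,0.0005],0.0444],[[0.0015,-0.0212,0.0005],0.0444],[[0.0015,-0.0212,0.0005],0.0444],[[0.0015,-0.0212,0.0005],0.0444],[[0.0015,-0.0212,0.0005],0.0444]]}}

```text
t: 6.7
eef_pos: [474.4, 3.8, 160.1]
tcp_rot: [3.138, -0.002, 0.964]
ft_force: [8.8, 0.2, -1.4]
opening: 0.21
grip_force: 3.3
```

```bash
python3 st.py
```

```text
t 6.70 yaw 55.2 pos ang 56.0 r 37.9 tang off 0.5 z 160.1 | Fx 5.2 Fy 7.1 Fz -1.4 M [ 0.04 -1.44  0.05] j6 0.48
```

>>> {"api": "arm_command", "payload": {"rows": [[[0.0015,-0.0212,0.0005],0.0444],[[0.0015,-0.0212,0.0005],0.0444],[[0.0015,-0.0212,0.0005],0.0444],[[0.0015,-0.0212,0.0005],0.0444],[[0.0015,-0.0212,0.0005],0.0444]]}}

```text
t: 7.2
eef_pos: [459.0, 24.5, 159.6]
tcp_rot: [3.14, -0.003, 0.267]
ft_force: [5.6, -5.2, -1.0]
opening: 0.21
grip_force: 3.3
```

>>> {"api": "arm_command", "payload": {"rows": [[[0.0007,-0.014,0.0004],0.0294],[[0.0007,-0.014,0.0004],0.0294],[[0.0007,-0.014,0.0004],0.0294],[[0.0007,-0.014,0.0004],0.0294],[[0.0007,-0.014,0.0004],0.0294]]}}

```text
t: 7.7
eef_pos: [457.8, 41.8, 159.1]
tcp_rot: [3.141, -0.002, -0.193]
ft_force: [2.7, -7.4, 2.0]
opening: 0.213
grip_force: 3.0
```

```bash
python3 st.py
cat > bar.py <<'E'
from h import *
import sys
s=state()
im,d=viewer.read_camera("wrist");cv2.imwrite("pics/%s.png"%sys.argv[1],im[:,:,::-1])
v,u=np.mgrid[0:420,0:560]
c=viewer.get_calibration("wrist");K=np.array(c["camera_matrix"]);Ti=np.linalg.inv(np.array(c["world_to_cam"]))
P=np.stack([(u-K[0,2])/K[0,0]*d,-(v-K[1,2])/K[1,1]*d,-d,np.ones_like(d)],-1)@Ti.T
x,y,z=P[...,0],P[...,1],P[...,2];r=np.hypot(x-495.6,y-35.2)
f=(r<45)&(abs(z-155)<5)&(d>0);zf=np.median(z[f]);print("flange top",zf,f.sum())
b=(r<50)&(z>zf+16)&(z<zf+34)&(d>0)
q=np.c_[x[b],y[b]];m=q.mean(0);w,V=np.linalg.eigh(np.cov(q.T))
print("bar n",b.sum(),m,np.sqrt(w),"ang",np.degrees(np.arctan2(V[1,1],V[0,1])))
E
python3 bar.py b1
```

```text
t 7.70 yaw -11.1 pos ang -9.9 r 38.3 tang off 0.8 z 159.1 | Fx 4.1 Fy 6.7 Fz 2.0 M [-1.11 -0.4  -0.03] j6 1.71
flange top 153.82872187598176 21130
bar n 8240 [497.60989876  35.96478855] [ 5.50471772 25.07984424] ang 177.1808287383568
```

>>> {"api": "arm_command", "payload": {"rows": [[[0.0015,0.0212,-0.0003],-0.0444],[[0.0015,0.0212,-0.0003],-0.0444],[[0.0015,0.0212,-0.0005],-0.0444],[[0.0015,0.0212,-0.0005],-0.0444],[[0.0015,0.0212,-0.0005],-0.0444]]}}

```text
t: 8.25
eef_pos: [461.2, 17.2, 159.2]
tcp_rot: [-3.14, -0.001, 0.513]
ft_force: [2.2, 8.3, -0.5]
opening: 0.208
grip_force: 3.2
```

>>> {"api": "arm_command", "payload": {"rows": [[[0.0015,0.0212,-0.0005],-0.0444],[[0.0015,0.0212,-0.0005],-0.0444],[[0.0015,0.0212,-0.0005],-0.0444],[[0.0015,0.0212,-0.0005],-0.0444],[[0.0015,0.0212,-0.0005],-0.0444]]}}

```text
t: 8.75
eef_pos: [479.7, 0.2, 159.6]
tcp_rot: [-3.138, 0.0, 1.211]
ft_force: [-6.0, 5.7, 3.4]
opening: 0.213
grip_force: 3.7
```

>>> {"api": "arm_command", "payload": {"rows": [[[0.0004,0.0117,-0.0003],-0.0244],[[0.0004,0.0117,-0.0003],-0.0244],[[0.0004,0.0117,-0.0003],-0.0244],[[0.0004,0.0117,-0.0003],-0.0244],[[0.0004,0.0117,-0.0003],-0.0244]]}}

```text
t: 9.25
eef_pos: [493.5, -3.1, 159.9]
tcp_rot: [-3.137, 0.0, 1.592]
ft_force: [-8.9, -5.1, 4.6]
opening: 0.211
grip_force: 4.6
```

```bash
python3 st.py;python3 bar.py b2
```

```text
t 9.25 yaw 91.2 pos ang 86.8 r 38.3 tang off -3.0 z 159.9 | Fx -5.0 Fy -9.0 Fz 4.6 M [-0.82  1.48 -0.  ] j6 -0.16
flange top 155.25521232667353 21044
bar n 8308 [496.44122704  37.54450315] [ 5.52102922 25.00497524] ang 79.2827071442129
```

>>> {"api": "arm_command", "payload": {"rows": [[[0,0.004,0],-0.003],[[0,0.004,0],-0.003],[[0,0.004,0],-0.003],[[0,0.004,0],-0.003],[[0,0.004,0],-0.003]]}}

```text
t: 9.8
eef_pos: [498.6, -3.1, 159.9]
tcp_rot: [-3.137, 0.001, 1.637]
ft_force: [-8.0, -7.1, 4.3]
opening: 0.211
grip_force: 4.2
```

```bash
python3 st.py;python3 bar.py b3
```

```text
t 9.80 yaw 93.8 pos ang 94.5 r 38.5 tang off 0.5 z 159.9 | Fx -6.5 Fy -8.4 Fz 4.3 M [-1.18  1.26  0.04] j6 -0.20
flange top 155.35477529730764 21132
bar n 8261 [496.34918664  38.00117792] [ 5.56031348 24.8805078 ] ang 86.7837284869139
```

>>> {"api": "arm_command", "payload": {"rows": [[[0.0015,-0.0212,0.0003],0.0444],[[0.0015,-0.0212,0.0005],0.0444],[[0.0015,-0.0212,0.0005],0.0444],[[0.0015,-0.0212,0.0005],0.0444],[[0.0015,-0.0212,0.0005],0.0444]]}}

```text
t: 10.35
eef_pos: [476.4, 4.0, 159.7]
tcp_rot: [3.139, -0.001, 0.933]
ft_force: [6.8, -4.6, -4.9]
opening: 0.211
grip_force: 4.0
```

>>> {"api": "arm_command", "payload": {"rows": [[[0.0015,-0.0212,0.0005],0.0444],[[0.0015,-0.0212,0.0005],0.0444],[[0.0015,-0.0212,0.0005],0.0444],[[0.0015,-0.0212,0.0005],0.0444],[[0.0015,-0.0212,0.0005],0.0444]]}}

```text
t: 10.85
eef_pos: [460.4, 25.4, 158.9]
tcp_rot: [3.14, 0.001, 0.235]
ft_force: [-0.5, -9.5, -0.2]
opening: 0.212
grip_force: 4.5
```

>>> {"api": "arm_command", "payload": {"rows": [[[0.0015,-0.0212,0.0005],0.0444],[[0.0015,-0.0212,0.0005],0.0444],[[0.0015,-0.0212,0.0005],0.0444],[[0.0015,-0.0212,0.0005],0.0444],[[0.0015,-0.0212,0.0005],0.0444]]}}

```text
t: 11.35
eef_pos: [461.9, 51.6, 158.0]
tcp_rot: [3.139, 0.003, -0.462]
ft_force: [-5.4, -6.2, 1.1]
opening: 0.208
grip_force: 4.4
```

```bash
python3 st.py;python3 bar.py b4
```

```text
t 11.35 yaw -26.5 pos ang -26.0 r 37.5 tang off 0.3 z 158.0 | Fx -2.1 Fy 7.9 Fz 1.1 M [-1.07  1.11  0.05] j6 2.00
flange top 153.59801109921705 21085
bar n 8198 [498.36380026  35.34413852] [ 5.5640312  24.60369499] ang 161.433903652716
```

>>> {"api": "arm_command", "payload": {"rows": [[[0.0013,0.0201,0],-0.0422],[[0,0,-0.02],0],[[0,0,-0.05],0],[[0,0,-0.05],0],[[0,0,-0.04],0]]}}

```text
t: 11.9
eef_pos: [461.7, 47.6, 199.6]
tcp_rot: [-3.141, -0.0, -0.325]
ft_force: [0.8, 0.2, -0.7]
opening: 0.206
grip_force: 0.0
```

>>> {"api": "arm_command", "payload": {"rows": [[[0.152,0,0],0],[[0.152,0,0],0],[[0,0,0],-0.0476],[[0,0,0],-0.0476],[[0,0,0],-0.0476]]}}

```text
t: 12.4
eef_pos: [533.9, 23.6, 198.7]
tcp_rot: [-3.142, 0.0, 0.131]
ft_force: [0.2, -0.1, -0.1]
opening: 0.214
grip_force: 0.0
```

>>> {"api": "arm_command", "payload": {"rows": [[[0,0,0],-0.0476],[[0,0,0],-0.0476],[[0,0,0],-0.0476],[[0,0,0],-0.0476],[[0,0,0],-0.0476]]}}

```text
t: 12.9
eef_pos: [533.7, 23.7, 198.9]
tcp_rot: [3.142, 0.0, 0.879]
ft_force: [-0.7, 0.3, -0.9]
opening: 0.21
grip_force: 0.0
```

>>> {"api": "arm_command", "payload": {"rows": [[[0,0,0],-0.0476],[[0,0,0],-0.0476],[[0,0,0],-0.0476],[[0,0,0],-0.0476],[[0,0,0],-0.0476]]}}

```text
t: 13.4
eef_pos: [533.7, 23.7, 198.9]
tcp_rot: [3.142, 0.0, 1.626]
ft_force: [1.1, -0.5, 0.9]
opening: 0.207
grip_force: 0.0
```

>>> {"api": "arm_command", "payload": {"rows": [[[0,0,0],-0.0476],[[0,0,0],-0.0476],[[0,0,0],-0.0476],[[0,0,0],-0.0476],[[0,0,0],-0.0476]]}}

```text
t: 13.9
eef_pos: [533.8, 23.7, 198.9]
tcp_rot: [-3.142, 0.0, 2.374]
ft_force: [0.6, -1.1, -0.4]
opening: 0.209
grip_force: 0.0
```

>>> {"api": "arm_command", "payload": {"rows": [[[0,0,0],-0.0476],[[0,0,0],-0.0476],[[0,0,0],-0.0476],[[0,0,0],0],[[0,0,0],0]]}}

```text
t: 14.4
eef_pos: [533.8, 23.7, 198.9]
tcp_rot: [-3.142, 0.0, 2.814]
ft_force: [0.2, 0.7, -0.1]
opening: 0.209
grip_force: 0.0
```

```bash
python3 st.py;python3 bar.py b5
```

```text
t 14.40 yaw 161.2 pos ang 163.3 r 39.8 tang off 1.4 z 198.9 | Fx 0.1 Fy 0.7 Fz -0.1 M [ 0.12 -0.18  0.  ] j6 -1.32
flange top 153.61101771946886 14900
bar n 4923 [493.21176405  36.61874739] [ 4.15081941 25.12438947] ang 161.693334602547
```

>>> {"api": "arm_command", "payload": {"rows": [[[0.006,-0.0055,0.02],0],[[0,0,0.04],0],[[0,0,0.04],0],[[0,0,0.04],0],[[0,0,0.024],0]]}}

```text
t: 14.95
eef_pos: [531.5, 22.9, 156.4]
tcp_rot: [-3.141, -0.001, 2.82]
ft_force: [-0.5, -0.6, -0.2]
opening: 0.209
grip_force: 0.0
```

>>> {"api": "arm_command", "payload": {"rows": [[[0.0015,-0.0212,0.0],0.0444],[[0.0015,-0.0212,0.0005],0.0444],[[0.0015,-0.0212,0.0005],0.0444],[[0.0015,-0.0212,0.0005],0.0444],[[0.0015,-0.0212,0.0005],0.0444]]}}

```text
t: 15.45
eef_pos: [515.9, 3.2, 156.6]
tcp_rot: [3.141, -0.001, 2.117]
ft_force: [4.7, 8.8, -4.0]
opening: 0.21
grip_force: 3.6
```

```bash
python3 st.py;python3 bar.py b6
```

```text
t 15.45 yaw 121.3 pos ang 122.4 r 37.9 tang off 0.7 z 156.6 | Fx 5.0 Fy 8.6 Fz -4.0 M [ 1.31 -0.76  0.05] j6 -0.67
flange top 153.08071429321467 21171
bar n 8178 [493.6457172   37.87277098] [ 5.64876116 24.32349273] ang 124.07457891950996
```

>>> {"api": "arm_command", "payload": {"rows": [[[0.0015,-0.0212,0.0005],0.0444],[[0.0015,-0.0212,0.0005],0.0444],[[0.0015,-0.0212,0.0005],0.0444],[[0.0015,-0.0212,0.0005],0.0444],[[0.0015,-0.0212,0.0005],0.0444]]}}

```text
t: 16.0
eef_pos: [491.4, -2.5, 156.5]
tcp_rot: [3.139, -0.001, 1.42]
ft_force: [8.4, 2.6, -3.4]
opening: 0.206
grip_force: 3.4
```

```bash
python3 st.py;python3 bar.py b7
```

```text
t 16.00 yaw 81.3 pos ang 83.7 r 38.0 tang off 1.5 z 156.5 | Fx 3.8 Fy 7.9 Fz -3.4 M [ 0.55 -1.32  0.04] j6 0.01
flange top 152.35103748032665 21221
bar n 8278 [495.26656039  38.21433814] [ 5.60094972 24.75559278] ang 86.13379857331444
```

>>> {"api": "arm_command", "payload": {"rows": [[[0.0015,0.0212,-0.0003],-0.0444],[[0.0015,0.0212,-0.0003],-0.0444],[[0.0015,0.0212,-0.0005],-0.0444],[[0.0015,0.0212,-0.0005],-0.0444],[[0.0015,0.0212,-0.0005],-0.0444]]}}

```text
t: 16.55
eef_pos: [514.7, 1.9, 156.8]
tcp_rot: [-3.138, -0.0, 2.129]
ft_force: [-6.3, -8.6, 3.9]
opening: 0.211
grip_force: 4.7
```

>>> {"api": "arm_command", "payload": {"rows": [[[0.0015,0.0212,-0.0005],-0.0444],[[0.0015,0.0212,-0.0005],-0.0444],[[0.0015,0.0212,-0.0005],-0.0444],[[0.0015,0.0212,-0.0005],-0.0444],[[0.0015,0.0212,-0.0005],-0.0444]]}}

```text
t: 17.05
eef_pos: [532.9, 21.5, 157.7]
tcp_rot: [-3.14, 0.003, 2.827]
ft_force: [3.0, -11.7, -1.1]
opening: 0.211
grip_force: 5.3
```

>>> {"api": "arm_command", "payload": {"rows": [[[0.0005,0.0147,-0.0003],-0.0267],[[0.0005,0.0147,-0.0003],-0.0267],[[0.0005,0.0147,-0.0003],-0.0267],[[0.0005,0.0147,-0.0003],-0.0267],[[0.0005,0.0147,-0.0003],-0.0267]]}}

```text
t: 17.55
eef_pos: [536.0, 40.0, 158.3]
tcp_rot: [-3.139, 0.004, -3.04]
ft_force: [8.2, -8.7, -2.1]
opening: 0.212
grip_force: 4.7
```

```bash
python3 st.py;python3 bar.py b8
```

```text
t 17.55 yaw -174.2 pos ang -173.3 r 40.7 tang off 0.6 z 158.3 | Fx -7.2 Fy -9.5 Fz -2.1 M [-1.31 -1.55  0.07] j6 -1.72
flange top 153.9434598879209 21231
bar n 8218 [493.15277491  36.37277589] [ 5.59662748 24.6510631 ] ang -179.623798211805
```

>>> {"api": "arm_command", "payload": {"rows": [[[0.0045,-0.0212,0.0003],0.0444],[[0.0035,-0.0212,0.0003],0.0444],[[0.0025,-0.0212,0.0005],0.0444],[[0.0025,-0.0212,0.0005],0.0444],[[0.0015,-0.0212,0.0005],0.0444]]}}

```text
t: 18.1
eef_pos: [527.0, 16.4, 157.4]
tcp_rot: [3.139, 0.002, 2.537]
ft_force: [7.6, 6.9, -4.0]
opening: 0.212
grip_force: 4.4
```

>>> {"api": "arm_command", "payload": {"rows": [[[0.0015,-0.0212,0.0005],0.0444],[[0.0015,-0.0212,0.0005],0.0444],[[0.0015,-0.0212,0.0005],0.0444],[[0.0015,-0.0212,0.0005],0.0444],[[0.0015,-0.0212,0.0005],0.0444]]}}

```text
t: 18.6
eef_pos: [505.8, 0.9, 156.7]
tcp_rot: [3.139, 0.0, 1.839]
ft_force: [6.8, 4.9, -5.8]
opening: 0.211
grip_force: 3.9
```

>>> {"api": "arm_command", "payload": {"rows": [[[0.0015,-0.0212,0.0005],0.0444],[[0.0015,-0.0212,0.0005],0.0444],[[0.0015,-0.0212,0.0005],0.0444],[[0.0015,-0.0212,0.0005],0.0444],[[0.0015,-0.0212,0.0005],0.0444]]}}

```text
t: 19.1
eef_pos: [480.2, 2.7, 156.4]
tcp_rot: [3.138, -0.001, 1.142]
ft_force: [8.6, 1.4, -3.0]
opening: 0.213
grip_force: 3.5
```

```bash
python3 st.py;python3 bar.py b9
```

```text
t 19.10 yaw 65.4 pos ang 64.6 r 35.9 tang off -0.5 z 156.4 | Fx 4.9 Fy 7.3 Fz -3.0 M [ 0.28 -1.44  0.11] j6 0.30
flange top 152.044734727115 20887
bar n 8090 [496.07863561  38.84682957] [ 5.64662489 24.28159074] ang 67.72268497574464
```

>>> {"api": "arm_command", "payload": {"rows": [[[-0.001,-0.008,0.0002],0.0167],[[-0.001,-0.008,0.0002],0.0167],[[-0.001,-0.008,0.0002],0.0167],[[-0.001,-0.008,0.0002],0.0167],[[-0.001,-0.008,0.0002],0.0167]]}}

```text
t: 19.65
eef_pos: [471.2, 6.5, 156.4]
tcp_rot: [3.138, -0.002, 0.883]
ft_force: [8.2, 0.0, -0.1]
opening: 0.209
grip_force: 2.8
```

```bash
python3 st.py
```

```text
t 19.65 yaw 50.6 pos ang 49.6 r 37.6 tang off -0.6 z 156.4 | Fx 5.2 Fy 6.3 Fz -0.1 M [-0.11 -1.23  0.04] j6 0.56
```

>>> {"api": "arm_command", "payload": {"rows": [[[-0.0005,-0.0053,0.0002],0.0111],[[-0.0005,-0.0053,0.0002],0.0111],[[0,-0.0053,0.0002],0.0111],[[0,-0.0053,0.0002],0.0111],[[0,-0.0053,0.0002],0.0111]]}}

```text
t: 20.15
eef_pos: [466.3, 10.8, 156.2]
tcp_rot: [3.138, -0.003, 0.71]
ft_force: [7.7, -0.3, 0.9]
opening: 0.21
grip_force: 2.6
```

```bash
python3 st.py
```

```text
t 20.15 yaw 40.7 pos ang 39.8 r 38.1 tang off -0.6 z 156.2 | Fx 5.6 Fy 5.3 Fz 0.9 M [-0.12 -1.3   0.05] j6 0.74
```

>>> {"api": "arm_command", "payload": {"rows": [[[0,-0.0053,0.0002],0.0111],[[0,-0.0053,0.0002],0.0111],[[0,-0.0053,0.0002],0.0111],[[0,-0.0053,0.0002],0.0111],[[0,-0.0053,0.0002],0.0111]]}}

```text
t: 20.65
eef_pos: [462.4, 16.0, 156.0]
tcp_rot: [3.139, -0.003, 0.535]
ft_force: [6.3, -2.5, 0.8]
opening: 0.212
grip_force: 2.7
```

```bash
python3 st.py;python3 bar.py c1
```

```text
t 20.65 yaw 30.7 pos ang 30.1 r 38.4 tang off -0.4 z 156.0 | Fx 4.2 Fy 5.4 Fz 0.8 M [-0.47 -1.03  0.06] j6 0.93
flange top 151.4918654867745 21162
bar n 8327 [497.02735895  37.19223282] [ 5.58246558 25.13304002] ang -144.79957211460334
```

>>> {"api": "arm_command", "payload": {"rows": [[[0,-0.004,0.0001],0.0083],[[0,-0.004,0.0001],0.0083],[[0,-0.004,0.0001],0.0083],[[0,-0.004,0.0001],0.0083],[[0,-0.004,0.0001],0.0083]]}}

```text
t: 21.2
eef_pos: [459.9, 20.3, 155.9]
tcp_rot: [3.139, -0.003, 0.405]
ft_force: [6.7, -4.1, 0.4]
opening: 0.207
grip_force: 2.6
```

```bash
python3 st.py
```

```text
t 21.20 yaw 23.2 pos ang 22.7 r 38.6 tang off -0.4 z 155.9 | Fx 4.5 Fy 6.4 Fz 0.4 M [-0.57 -1.08  0.04] j6 1.07
```

>>> {"api": "arm_command", "payload": {"rows": [[[0,-0.004,0.0001],0.0083],[[0,-0.004,0.0001],0.0083],[[0,-0.004,0.0001],0.0083],[[0,-0.004,0.0001],0.0083],[[0,-0.004,0.0001],0.0083]]}}

```text
t: 21.7
eef_pos: [460.3, 22.6, 156.1]
tcp_rot: [3.134, -0.007, 0.277]
ft_force: [15.5, -31.8, -5.6]
opening: 0.209
grip_force: 17.1
```

```bash
python3 st.py
```

```text
t 21.70 yaw 15.8 pos ang 19.7 r 37.4 tang off 2.5 z 156.1 | Fx 6.2 Fy 34.9 Fz -5.6 M [-5.3  -2.54  0.11] j6 1.21
```

>>> {"api": "arm_command", "payload": {"rows": [[[0,0.005,0],-0.0083],[[0,0.005,0],-0.0083],[[0,0,0],0],[[0,0,0],0],[[0,0,0],0]]}}

```text
t: 22.2
eef_pos: [459.9, 21.8, 155.9]
tcp_rot: [3.138, -0.005, 0.328]
ft_force: [9.1, -9.6, 0.6]
opening: 0.213
grip_force: 6.0
```

```bash
python3 st.py;python3 bar.py c2
```

```text
t 22.20 yaw 18.8 pos ang 20.5 r 38.2 tang off 1.1 z 155.9 | Fx 5.5 Fy 12.0 Fz 0.6 M [-1.59 -1.61  0.05] j6 1.15
flange top 151.3738072115653 20931
bar n 8297 [497.39298635  36.83727861] [ 5.55047904 25.05686035] ang -153.33946512693407
```

View pics/c2.png

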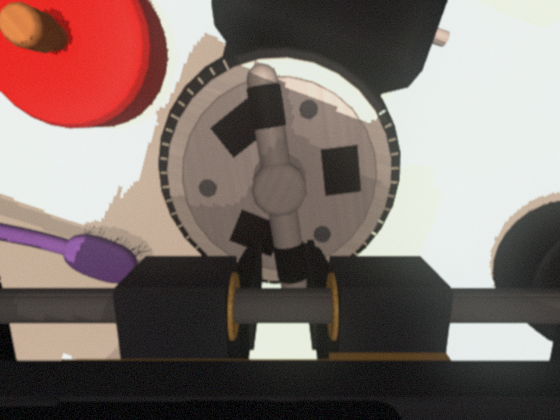

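The view shows the bar from (262,75) to (292,285), with nothing blocking the fingers. The stop was stiffer than the washer alone should give, so I'll compare flange and rim heights in one frame to tell seat from jam.

```bash
cat > fl.py <<'E'
from h import *
v,u=np.mgrid[0:420,0:560]
c=viewer.get_calibration("wrist");K=np.array(c["camera_matrix"]);Ti=np.linalg.inv(np.array(c["world_to_cam"]))
def an(d):
    P=np.stack([(u-K[0,2])/K[0,0]*d,-(v-K[1,2])/K[1,1]*d,-d,np.ones_like(d)],-1)@Ti.T
    x,y,z=P[...,0],P[...,1],P[...,2];r=np.hypot(x-495.6,y-35.2)
    f=(r>28)&(r<43)&(abs(z-153)<5)&(d>0);n=(r>48)&(r<52)&(abs(z-147)<2)&(d>0);sh=(r>56)&(r<61)&(abs(z-135)<3)&(d>0)
    A=lambda m:np.c_[x[m]-495.6,y[m]-35.2,np.ones(m.sum())]
    # common tilt from flange plane
    g=np.linalg.lstsq(A(f),z[f],rcond=None)[0]
    res=z[n]-A(n)[:,:2]@g[:2]
    return g,np.median(res),f.sum(),n.sum(),sh.sum(),np.median(z[sh])
for k in range(2):
    _,d=viewer.read_camera("wrist");print(an(d))
P=np.load("w1P.npy");x,y,z=P[...,0],P[...,1],P[...,2];r=np.hypot(x-494.7,y-34.6)
f=(r>28)&(r<43)&(abs(z-156)<4);n=(r>48)&(r<52)&(abs(z-147)<2)
A=lambda m:np.c_[x[m]-495,y[m]-35,np.ones(m.sum())]
g=np.linalg.lstsq(A(f),z[f],rcond=None)[0];print("start diff",g,g[2]-np.median(z[n]-A(n)[:,:2]@g[:2]))
E
python3 fl.py
```

```text
(array([-4.27178159e-04,  1.47559710e-04,  1.51437579e+02]), np.float64(147.27963038206315), np.int64(12489), np.int64(4393), np.int64(4732), np.float64(135.1692136167407))
(array([-3.49495291e-04, -2.61601383e-04,  1.51440283e+02]), np.float64(147.288013370726), np.int64(12505), np.int64(4391), np.int64(4728), np.float64(135.18950277013593))
start diff [2.29553974e-04 4.41496009e-04 1.56197368e+02] 9.62806647554973
```

Flange minus rim is about 4.1 mm and the turn so far about 330°. The force rise was sharp, so it is either at the seat or packed grounds just short of it. I'll do as one does with a tap: a quarter back, then gently on again.

>>> {"api": "arm_command", "payload": {"rows": [[[0.0015,0.0212,-0.0003],-0.0444],[[0.0015,0.0212,-0.0003],-0.0444],[[0.0015,0.0212,-0.0005],-0.0444],[[0.0015,0.0212,-0.0005],-0.0444],[[0.0015,0.0212,-0.0005],-0.0444]]}}

```text
t: 22.85
eef_pos: [472.4, 3.3, 155.5]
tcp_rot: [-3.139, 0.0, 1.031]
ft_force: [-5.9, 4.8, 3.1]
opening: 0.208
grip_force: 3.7
```

>>> {"api": "arm_command", "payload": {"rows": [[[0.0015,0.0212,-0.0005],-0.0444],[[0.0015,0.0212,-0.0005],-0.0444],[[0.0015,0.0212,-0.0005],-0.0444],[[0.0015,0.0212,-0.0005],-0.0444],[[0.0015,0.0212,-0.0005],-0.0444]]}}

```text
t: 23.35
eef_pos: [497.1, -3.0, 155.9]
tcp_rot: [-3.136, 0.0, 1.729]
ft_force: [-10.5, -8.7, 4.1]
opening: 0.214
grip_force: 5.8
```

>>> {"api": "arm_command", "payload": {"rows": [[[0.0005,0.0147,-0.0003],-0.0267],[[0.0005,0.0147,-0.0003],-0.0267],[[0.0005,0.0147,-0.0003],-0.0267],[[0.0005,0.0147,-0.0003],-0.0267],[[0.0005,0.0147,-0.0003],-0.0267]]}}

```text
t: 23.85
eef_pos: [515.5, 2.6, 156.5]
tcp_rot: [-3.139, 0.001, 2.146]
ft_force: [-4.1, -13.1, 1.1]
opening: 0.212
grip_force: 5.3
```

```bash
python3 st.py;python3 bar.py c3
```

```text
t 23.85 yaw 123.0 pos ang 121.5 r 38.2 tang off -1.0 z 156.5 | Fx -8.8 Fy -10.5 Fz 1.1 M [-2.33  0.56  0.05] j6 -0.70
flange top 152.80356742768396 21033
bar n 8261 [495.17015362  38.47710528] [ 5.58509906 24.53388238] ang 113.27530314478496
```

>>> {"api": "arm_command", "payload": {"rows": [[[0.0015,-0.0212,0.0003],0.0444],[[0.0015,-0.0212,0.0003],0.0444],[[0.0015,-0.0212,0.0005],0.0444],[[0.0015,-0.0212,0.0005],0.0444],[[0.0015,-0.0212,0.0005],0.0444]]}}

```text
t: 24.4
eef_pos: [491.9, -1.5, 156.2]
tcp_rot: [3.139, -0.001, 1.439]
ft_force: [7.5, 3.9, -4.3]
opening: 0.212
grip_force: 3.4
```

>>> {"api": "arm_command", "payload": {"rows": [[[0.0015,-0.0212,0.0005],0.0444],[[0.0015,-0.0212,0.0005],0.0444],[[0.0015,-0.0212,0.0003],0.0444],[[0.0015,-0.0212,0.0003],0.0444],[[0.0015,-0.0212,0.0003],0.0444]]}}

```text
t: 24.9
eef_pos: [469.1, 9.8, 155.9]
tcp_rot: [3.139, -0.002, 0.742]
ft_force: [7.6, -2.2, -4.4]
opening: 0.209
grip_force: 3.4
```

>>> {"api": "arm_command", "payload": {"rows": [[[0,-0.0053,0.0002],0.0111],[[0,-0.0053,0.0002],0.0111],[[0,-0.0053,0.0002],0.0111],[[0,-0.0053,0.0002],0.0111],[[0,-0.0053,0.0002],0.0111]]}}

```text
t: 25.4
eef_pos: [464.8, 14.9, 155.7]
tcp_rot: [3.139, -0.002, 0.572]
ft_force: [7.2, -3.2, -1.5]
opening: 0.214
grip_force: 2.8
```

```bash
python3 st.py
```

```text
t 25.40 yaw 32.8 pos ang 33.3 r 36.8 tang off 0.4 z 155.7 | Fx 4.3 Fy 6.6 Fz -1.5 M [-0.53 -0.99  0.07] j6 0.89
```

>>> {"api": "arm_command", "payload": {"rows": [[[0,-0.0027,0.0001],0.0055],[[0,-0.0027,0.0001],0.0055],[[0,-0.0027,0.0001],0.0055],[[0,-0.0027,0.0001],0.0055],[[0,-0.0027,0.0001],0.0055]]}}

```text
t: 25.9
eef_pos: [463.1, 17.8, 155.6]
tcp_rot: [3.139, -0.002, 0.486]
ft_force: [4.8, -3.0, -1.6]
opening: 0.208
grip_force: 2.7
```

```bash
python3 st.py
```

```text
t 25.90 yaw 27.9 pos ang 28.1 r 36.9 tang off 0.2 z 155.6 | Fx 2.9 Fy 4.9 Fz -1.6 M [-0.53 -0.93  0.01] j6 0.98
```

>>> {"api": "arm_command", "payload": {"rows": [[[0,-0.0027,0.0001],0.0055],[[0,-0.0027,0.0001],0.0055],[[0,-0.0027,0.0001],0.0055],[[0,-0.0027,0.0001],0.0055],[[0,-0.0027,0.0001],0.0055]]}}

```text
t: 26.4
eef_pos: [461.6, 20.8, 155.5]
tcp_rot: [3.14, -0.002, 0.4]
ft_force: [5.2, -3.2, -1.7]
opening: 0.208
grip_force: 2.7
```

```bash
python3 st.py
```

```text
t 26.40 yaw 22.9 pos ang 22.9 r 36.9 tang off 0.0 z 155.5 | Fx 3.6 Fy 5.0 Fz -1.7 M [-0.59 -0.91 -0.01] j6 1.07
```

>>> {"api": "arm_command", "payload": {"rows": [[[0,-0.0014,0],0.0028],[[0,-0.0014,0],0.0028],[[0,-0.0014,0],0.0028],[[0,-0.0014,0],0.0028],[[0,-0.0014,0],0.0028]]}}

```text
t: 26.9
eef_pos: [461.2, 22.2, 155.5]
tcp_rot: [3.139, -0.003, 0.356]
ft_force: [6.7, -6.7, -3.1]
opening: 0.209
grip_force: 4.5
```

```bash
python3 st.py
```

```text
t 26.90 yaw 20.4 pos ang 20.7 r 36.8 tang off 0.2 z 155.5 | Fx 3.9 Fy 8.6 Fz -3.1 M [-1.22 -1.13  0.06] j6 1.12
```

>>> {"api": "arm_command", "payload": {"rows": [[[0,-0.0014,0],0.0028],[[0,-0.0014,0],0.0028],[[0,-0.0014,0],0.0028],[[0,-0.0014,0],0.0028],[[0,-0.0014,0],0.0028]]}}

```text
t: 27.4
eef_pos: [461.6, 22.7, 155.6]
tcp_rot: [3.137, -0.004, 0.313]
ft_force: [10.2, -17.6, -6.3]
opening: 0.21
grip_force: 10.4
```

```bash
python3 st.py
```

```text
t 27.40 yaw 17.9 pos ang 20.2 r 36.2 tang off 1.4 z 155.6 | Fx 4.3 Fy 19.9 Fz -6.3 M [-3.07 -1.75  0.08] j6 1.17
```

```bash
python3 bar.py c4; python3 fl.py; python3 st.py
```

```text
flange top 151.38158410934994 20616
bar n 8158 [498.17575182  37.13351128] [ 5.58632804 24.48444116] ang -153.3359203453057
(array([-4.38369132e-04, -3.75700253e-04,  1.51464934e+02]), np.float64(147.2953059117098), np.int64(12273), np.int64(4307), np.int64(4666), np.float64(135.1821256488103))
(array([-5.84467351e-04, -4.44700207e-04,  1.51467795e+02]), np.float64(147.28855774484862), np.int64(12288), np.int64(4314), np.int64(4660), np.float64(135.198999163542))
start diff [2.29553974e-04 4.41496009e-04 1.56197368e+02] 9.62806647554973
t 27.55 yaw 17.9 pos ang 20.3 r 36.3 tang off 1.5 z 155.6 | Fx 3.9 Fy 19.1 Fz -5.9 M [-2.8  -1.68  0.1 ] j6 1.17
```

The stop is much stiffer than the washer should be, at the same bar angle of 26.7°. My last back-off was a little under a quarter turn, so I'll make one full quarter back and try again gently to tell seat from packed grounds.

>>> {"api": "arm_command", "payload": {"rows": [[[0.0005,0.0212,-0.0003],-0.0444],[[0.0005,0.0212,-0.0003],-0.0444],[[0.0005,0.0212,-0.0005],-0.0444],[[0.0005,0.0212,-0.0005],-0.0444],[[0.0015,0.0212,-0.0005],-0.0444]]}}

```text
t: 28.05
eef_pos: [473.3, 4.1, 155.5]
tcp_rot: [-3.139, 0.0, 1.015]
ft_force: [-4.5, 6.7, 2.1]
opening: 0.213
grip_force: 3.4
```

>>> {"api": "arm_command", "payload": {"rows": [[[0.0015,0.0212,-0.0005],-0.0444],[[0.0015,0.0212,-0.0005],-0.0444],[[0.0015,0.0212,-0.0005],-0.0444],[[0.0015,0.0212,-0.0005],-0.0444],[[0.0015,0.0212,-0.0005],-0.0444]]}}

```text
t: 28.55
eef_pos: [497.7, -2.8, 156.0]
tcp_rot: [-3.136, 0.001, 1.714]
ft_force: [-10.6, -10.9, 5.7]
opening: 0.207
grip_force: 6.0
```

>>> {"api": "arm_command", "payload": {"rows": [[[0.0011,0.0205,-0.0003],-0.0389],[[0.0011,0.0205,-0.0003],-0.0389],[[0.0011,0.0205,-0.0003],-0.0389],[[0.0011,0.0205,-0.0003],-0.0389],[[0.0011,0.0205,-0.0003],-0.0389]]}}

```text
t: 29.05
eef_pos: [522.4, 7.2, 156.7]
tcp_rot: [-3.139, 0.001, 2.324]
ft_force: [-2.5, -13.0, 2.8]
opening: 0.212
grip_force: 5.2
```

```bash
python3 st.py;python3 bar.py c5
```

```text
t 29.05 yaw 133.1 pos ang 133.8 r 38.7 tang off 0.4 z 156.7 | Fx -7.8 Fy -10.7 Fz 2.8 M [-2.08  0.31  0.04] j6 -0.86
flange top 153.0123185438037 21111
bar n 8238 [494.73563193  38.43452418] [ 5.5997588  24.51733173] ang 125.81543228992872
```

>>> {"api": "arm_command", "payload": {"rows": [[[0.0015,-0.0212,0.0003],0.0444],[[0.0015,-0.0212,0.0003],0.0444],[[0.0015,-0.0212,0.0005],0.0444],[[0.0015,-0.0212,0.0005],0.0444],[[0.0015,-0.0212,0.0005],0.0444]]}}

```text
t: 29.6
eef_pos: [499.5, -1.1, 156.1]
tcp_rot: [3.139, -0.0, 1.615]
ft_force: [7.0, 4.3, -4.4]
opening: 0.213
grip_force: 3.5
```

>>> {"api": "arm_command", "payload": {"rows": [[[0.0015,-0.0212,0.0005],0.0444],[[0.0015,-0.0212,0.0005],0.0444],[[0.0015,-0.0212,0.0003],0.0444],[[0.0015,-0.0212,0.0003],0.0444],[[0.0015,-0.0212,0.0003],0.0444]]}}

```text
t: 30.1
eef_pos: [474.9, 5.9, 155.8]
tcp_rot: [3.139, -0.001, 0.918]
ft_force: [7.8, -2.6, -5.7]
opening: 0.209
grip_force: 3.8
```

>>> {"api": "arm_command", "payload": {"rows": [[[0.0002,-0.0127,0.0002],0.0267],[[0.0002,-0.0127,0.0002],0.0267],[[0.0002,-0.0127,0.0002],0.0267],[[0.0002,-0.0127,0.0002],0.0267],[[0.0002,-0.0127,0.0002],0.0267]]}}

```text
t: 30.6
eef_pos: [464.2, 17.5, 155.5]
tcp_rot: [3.14, -0.002, 0.501]
ft_force: [5.0, -4.7, -4.5]
opening: 0.215
grip_force: 3.3
```

```bash
python3 st.py
```

```text
t 30.60 yaw 28.7 pos ang 29.4 r 36.1 tang off 0.5 z 155.5 | Fx 2.1 Fy 6.5 Fz -4.5 M [-0.72 -0.89  0.03] j6 0.97
```

>>> {"api": "arm_command", "payload": {"rows": [[[0,-0.0027,0.0001],0.0055],[[0,-0.0027,0.0001],0.0055],[[0,-0.0027,0.0001],0.0055],[[0,-0.0027,0.0001],0.0055],[[0,-0.0027,0.0001],0.0055]]}}

```text
t: 31.1
eef_pos: [462.5, 20.4, 155.4]
tcp_rot: [3.14, -0.001, 0.417]
ft_force: [4.5, -3.7, -2.4]
opening: 0.213
grip_force: 2.8
```

```bash
python3 st.py
```

```text
t 31.10 yaw 23.9 pos ang 24.0 r 36.2 tang off 0.1 z 155.4 | Fx 2.6 Fy 5.2 Fz -2.4 M [-0.68 -0.84  0.03] j6 1.06
```

>>> {"api": "arm_command", "payload": {"rows": [[[0,-0.0014,0],0.0028],[[0,-0.0014,0],0.0028],[[0,-0.0014,0],0.0028],[[0,-0.0014,0],0.0028],[[0,-0.0014,0],0.0028]]}}

```text
t: 31.6
eef_pos: [461.8, 22.0, 155.4]
tcp_rot: [3.14, -0.002, 0.373]
ft_force: [4.4, -5.0, -2.8]
opening: 0.21
grip_force: 2.8
```

```bash
python3 st.py
```

```text
t 31.60 yaw 21.4 pos ang 21.3 r 36.3 tang off -0.1 z 155.4 | Fx 2.3 Fy 6.3 Fz -2.8 M [-0.73 -0.75  0.03] j6 1.10
```

>>> {"api": "arm_command", "payload": {"rows": [[[0,-0.0014,0],0.0028],[[0,-0.0014,0],0.0028],[[0,-0.0014,0],0.0028],[[0,-0.0014,0],0.0028],[[0,-0.0014,0],0.0028]]}}

```text
t: 32.1
eef_pos: [462.0, 22.8, 155.4]
tcp_rot: [3.138, -0.003, 0.33]
ft_force: [7.6, -14.6, -6.2]
opening: 0.21
grip_force: 8.4
```

```bash
python3 st.py
```

```text
t 32.10 yaw 18.9 pos ang 20.3 r 35.8 tang off 0.9 z 155.4 | Fx 2.4 Fy 16.3 Fz -6.2 M [-2.45 -1.41  0.06] j6 1.15
```

>>> {"api": "arm_command", "payload": {"rows": [[[0,-0.0008,0],0.0017],[[0,-0.0008,0],0.0017],[[0,-0.0008,0],0.0017],[[0,-0.0008,0],0.0017],[[0,-0.0008,0],0.0017]]}}

```text
t: 32.6
eef_pos: [462.3, 22.9, 155.5]
tcp_rot: [3.137, -0.003, 0.304]
ft_force: [9.8, -21.3, -8.5]
opening: 0.21
grip_force: 11.6
```

```bash
python3 st.py; python3 bar.py c6
```

```text
t 32.60 yaw 17.4 pos ang 20.2 r 35.5 tang off 1.7 z 155.5 | Fx 3.0 Fy 23.3 Fz -8.5 M [-3.51 -1.68  0.16] j6 1.18
flange top 151.39616731335894 20464
bar n 8135 [498.435221    37.24585294] [ 5.6169656  24.28577561] ang -153.22438269105334
```

It firms up at the same angle for the third time with the flange down on the rim, so it is seated. Now I free the bar, lift off, and go look at the lid.

>>> {"api": "arm_command", "payload": {"rows": [[[0,0.016,0],-0.03],[[0,0,-0.02],0],[[0,0,-0.08],0],[[0,0,-0.12],0],[[0,0,-0.18],0]]}}

```text
t: 33.15
eef_pos: [460.1, 21.6, 255.6]
tcp_rot: [-3.14, 0.003, 0.395]
ft_force: [1.0, -0.5, 1.1]
opening: 0.214
grip_force: 0.0
```

>>> {"api": "arm_command", "payload": {"rows": [[[-0.0466,0.0907,0],0],[[-0.0466,0.0907,0],0],[[-0.0466,0.0907,0],0],[[-0.0466,0.0907,0],0],[[-0.0466,0.0907,0],0]], "claw": 0.6}}

```text
t: 33.65
eef_pos: [451.0, -106.4, 255.9]
tcp_rot: [3.142, -0.0, 0.395]
ft_force: [0.6, -0.1, 0.6]
opening: 0.567
grip_force: 0.0
```

>>> {"api": "arm_command", "payload": {"rows": [[[-0.0466,0.0907,0],0],[[-0.0466,0.0907,0],0],[[-0.0466,0.0907,0],0],[[-0.0466,0.0907,0],0],[[-0.0466,0.0907,0],0]]}}

```text
t: 34.15
eef_pos: [441.2, -233.6, 255.8]
tcp_rot: [-3.142, -0.0, 0.395]
ft_force: [0.4, 0.4, -0.8]
opening: 0.599
grip_force: 0.0
```

```bash
cat > lid.py <<'E'
from h import *
import sys
s=state();print(s["eef_pos"],np.degrees(s["tcp_rot"]),s["joints"])
im,d=viewer.read_camera("wrist");cv2.imwrite("pics/%s.png"%sys.argv[1],im[:,:,::-1])
v,u=np.mgrid[0:420,0:560]
c=viewer.get_calibration("wrist");K=np.array(c["camera_matrix"]);Ti=np.linalg.inv(np.array(c["world_to_cam"]))
P=np.stack([(u-K[0,2])/K[0,0]*d,-(v-K[1,2])/K[1,1]*d,-d,np.ones_like(d)],-1)@Ti.T
x,y,z=P[...,0],P[...,1],P[...,2];r=np.hypot(x-487,y+239)
k=(r<30)&(abs(z-92)<2.5)&(d>0);print("knob",k.sum(),cv2.minEnclosingCircle(np.c_[x[k],y[k]].astype(np.float32)),np.median(z[k]))
k=(r<72)&(abs(z-54)<2.5)&(d>0);print("lid top",k.sum(),cv2.minEnclosingCircle(np.c_[x[k],y[k]].astype(np.float32)),np.median(z[k]))
print(models.mark_of("wrist","lid_knob")[:2])
E
python3 lid.py l1
```

```text
[ 441.23442931 -233.58574131  255.80875188] [-1.79998286e+02 -5.76667644e-03  2.26134289e+01] [-6.19323462e-01  2.67208384e-01  1.80397927e+00  1.15401311e-04
  1.07037721e+00  5.56738707e-01]
knob 525 ((481.72222900390625, -241.88668823242188), 11.819596290588379) 91.87233085768099
lid top 9078 ((481.5668029785156, -241.874267578125), 56.2862663269043) 53.6039837460396
[{'position': [485.7, -240.5, 81.0], 'confidence': 0.91}]
```

View pics/l1.png

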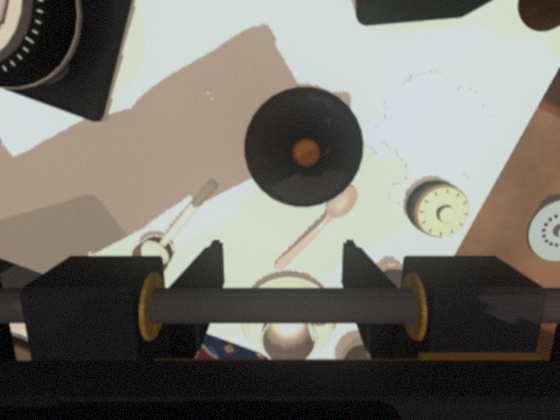

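Wrist view: the black lid is centred at (304,146) with its knob at (307,152). The timer is at (441,210) and the spoon lies clear below. I grasp the knob.

>>> {"api": "arm_command", "payload": {"rows": [[[0.14,0.092,0],0],[[0,0,0.16],0],[[0,0,0.16],0],[[0,0,0.16],0],[[0,0,0.16],0]], "claw": 0.6}}

```text
t: 34.75
eef_pos: [482.6, -239.4, 94.5]
tcp_rot: [3.141, -0.0, 0.396]
ft_force: [1.9, -0.7, 0.7]
opening: 0.599
grip_force: 0.0
```

>>> {"api": "arm_command", "payload": {"rows": [[[0,0,0.05],0],[[0,0,0.05],0],[[0,0,0.03],0],[[0,0,0],0],[[0,0,0],0]]}}

```text
t: 35.25
eef_pos: [483.1, -240.8, 64.2]
tcp_rot: [3.14, -0.001, 0.397]
ft_force: [0.6, -0.2, 0.7]
opening: 0.603
grip_force: 0.0
```

>>> {"api": "arm_command", "payload": {"rows": [[[0,0,0],0],[[0,0,0],0],[[0,0,0],0],[[0,0,0],0],[[0,0,0],0]], "claw": 0.1}}

```text
t: 35.75
eef_pos: [482.5, -240.4, 63.2]
tcp_rot: [-3.141, 0.0, 0.397]
ft_force: [0.2, -0.2, -0.8]
opening: 0.255
grip_force: 30.0
```

```bash
python3 -c "
from h import *
s=state();print(s)"
```

```text
{'t': 35.75, 'joints': array([-5.84801026e-01,  5.77812858e-01,  1.91329906e+00,  3.85828603e-05,
        6.50693776e-01,  5.88577215e-01]), 'qvel': array([ 0.00024247,  0.00310546, -0.00120221, -0.00362468, -0.00420668,
       -0.00067028]), 'tau': array([-4.14433563e-02, -5.74049914e+01, -1.63434273e+01,  2.51708186e-02,
       -3.89166351e-02, -1.52108154e-03]), 'eef_pos': array([ 482.50930517, -240.40496997,   63.20160198]), 'tcp_rot': array([-3.14140249e+00,  9.88419060e-05,  3.97387394e-01]), 'ft_force': array([ 0.22016482, -0.20040787, -0.76440714]), 'moment': array([-0.02812172, -0.00278554, -0.05067653]), 'grip_force': 30.006678505750983, 'opening': 0.2545102888085904}
```

>>> {"api": "arm_command", "payload": {"rows": [[[0,0,-0.08],0],[[0,0,-0.17],0],[[0,0,-0.2],0],[[0,0,-0.2],0],[[0,0,-0.2],0]]}}

```text
t: 36.25
eef_pos: [482.1, -240.2, 277.6]
tcp_rot: [-3.141, 0.0, 0.397]
ft_force: [1.2, -0.4, -2.0]
opening: 0.253
grip_force: 30.0
```

>>> {"api": "arm_command", "payload": {"rows": [[[0.03,-0.06,0],0],[[0.0475,-0.0996,0],0],[[0.0475,-0.0996,0],0],[[0.0475,-0.0996,0],0],[[0.0475,-0.0996,0],0]]}}

```text
t: 36.75
eef_pos: [488.5, -112.2, 274.8]
tcp_rot: [-3.141, 0.001, 0.397]
ft_force: [0.5, 0.1, -1.2]
opening: 0.254
grip_force: 30.0
```

>>> {"api": "arm_command", "payload": {"rows": [[[0.0475,-0.0996,0],0],[[0.0475,-0.0996,0],0],[[0.0475,-0.0996,0],0],[[0.0475,-0.0996,0],0],[[0.0475,-0.0996,0],0]]}}

```text
t: 37.25
eef_pos: [495.0, 25.6, 274.8]
tcp_rot: [-3.141, 0.001, 0.398]
ft_force: [0.9, 0.4, -1.1]
opening: 0.255
grip_force: 30.0
```

```bash
cat > held.py <<'E'
from h import *
import sys
s=state();e=s["eef_pos"];print(e,np.degrees(s["tcp_rot"]),s["ft_force"],s["opening"],s["grip_force"])
im,d=viewer.read_camera("wrist");cv2.imwrite("pics/%s.png"%sys.argv[1],im[:,:,::-1])
v,u=np.mgrid[0:420,0:560]
c=viewer.get_calibration("wrist");K=np.array(c["camera_matrix"]);Ti=np.linalg.inv(np.array(c["world_to_cam"]))
P=np.stack([(u-K[0,2])/K[0,0]*d,-(v-K[1,2])/K[1,1]*d,-d,np.ones_like(d)],-1)@Ti.T
x,y,z=P[...,0],P[...,1],P[...,2];r=np.hypot(x-e[0],y-e[1])
zt=e[2]-63.2+53.8
k=(r<72)&(abs(z-zt)<3)&(d>0)&(r>20);q=np.c_[x[k],y[k]]
A=np.c_[x[k],y[k],np.ones(k.sum())];g=np.linalg.lstsq(A,z[k],rcond=None)[0];print("lid top n",k.sum(),"tilt deg",np.degrees(g[:2]),np.median(z[k])-zt)
# circle fit on convex hull rim points (far from the straight cut by occlusion)
h=cv2.convexHull(q.astype(np.float32))[:,0];rr=np.hypot(*(h-e[:2]).T);h=h[rr>50]
from scipy.optimize import least_squares
f=least_squares(lambda p:np.hypot(h[:,0]-p[0],h[:,1]-p[1])-p[2],[e[0],e[1],56],loss="soft_l1");print("circle",f.x,len(h),f.x[:2]-e[:2])
yw=s["tcp_rot"][2];D=f.x[:2]-e[:2];print("in tool x,y",D@[np.cos(yw),np.sin(yw)],D@[np.sin(yw),-np.cos(yw)])
E
python3 held.py m1
```

```text
[494.98808117  25.62268393 274.77808597] [-1.79973602e+02  5.85276050e-02  2.27762656e+01] [ 0.90104004  0.35860153 -1.08989516] 0.25540301775522223 29.999242889218145
lid top n 19130 tilt deg [-0.18277269  0.09899772] -0.16402830258516587
circle [495.09564871  28.89187337  56.2025273 ] 39 [0.10756754 3.26918944]
in tool x,y 1.3647931418477046 -2.972626793890721
```

View pics/m1.png

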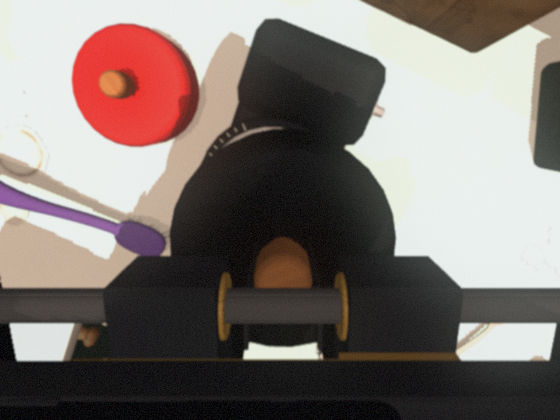

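The image shows the held lid spanning columns 172–396, centred at 284 between the fingers, so only the offset along tool x needs fitting.

```bash
cat >> held.py <<'E'
R=np.array([[np.cos(yw),np.sin(yw)],[np.sin(yw),-np.cos(yw)]])
t=(q-e[:2])@R.T
for a in (-40,-30,-20,-10,0,10,20,30,40):
    m=abs(t[:,1]-a)<2; mx=np.percentile(t[m,0],99.7); print(a,round(mx,1),"cx",round(mx-np.sqrt(56.29**2-a*a),2),end="; ")
print()
for a in (10,20,30,40):
    m=abs(t[:,0]-a)<2; print(a,t[m,1].min().round(1),t[m,1].max().round(1),end="; ")
# neck visible arc
n=(np.hypot(x-495.6,y-35.2)<56)&(np.hypot(x-495.6,y-35.2)>46)&(abs(z-147)<2)
print("neck pts",n.sum())
E
python3 held.py m2
```

```text
[494.92205466  28.38273008 274.8000321 ] [-1.79908085e+02  3.38886826e-02  2.28258509e+01] [-1.18741686  0.47526804 -2.10648869] 0.25034599659099915 29.999882377451286
lid top n 18899 tilt deg [-0.20227989  0.06558546] -0.20057436588314204
circle [495.21035511  27.24671239  56.16877381] 40 [ 0.28830045 -1.13601769]
in tool x,y -0.17497389255322662 1.158894933412832
-40 38.0 cx -1.57; -30 46.9 cx -0.69; -20 51.2 cx -1.41; -10 54.5 cx -0.86; 0 55.2 cx -1.08; 10 54.8 cx -0.62; 20 52.0 cx -0.65; 30 47.9 cx 0.32; 40 40.6 cx 1.02; 
10 -54.0 56.2; 20 -51.3 53.4; 30 -47.2 50.0; 40 -39.4 41.9; neck pts 25
```

>>> {"api": "arm_command", "payload": {"rows": [[[0.0096,-0.026,0],0],[[0,0,0.06],0],[[0,0,0.06],0],[[0,0,0.06],0],[[0,0,0.04],0]]}}

```text
t: 37.85
eef_pos: [494.8, 30.7, 219.4]
tcp_rot: [-3.141, 0.001, 0.397]
ft_force: [0.5, -0.3, -2.1]
opening: 0.256
grip_force: 30.0
```

>>> {"api": "arm_command", "payload": {"rows": [[[0,0,0.004],0],[[0,0,0.004],0],[[0,0,0.004],0],[[0,0,0.004],0],[[0,0,0.004],0]]}}

```text
t: 38.35
eef_pos: [495.3, 31.1, 215.9]
tcp_rot: [3.141, -0.001, 0.397]
ft_force: [0.7, -0.8, -1.9]
opening: 0.256
grip_force: 30.0
```

>>> {"api": "arm_command", "payload": {"rows": [[[0,0,0.006],0],[[0,0,0.006],0],[[0,0,0.004],0],[[0,0,0.004],0],[[0,0,0],0]]}}

```text
t: 38.85
eef_pos: [495.2, 31.1, 210.5]
tcp_rot: [-3.142, 0.0, 0.397]
ft_force: [-0.3, 0.0, -1.9]
opening: 0.252
grip_force: 30.0
```

```bash
python3 st.py; python3 held.py m3
```

```text
t 38.85 yaw 22.8 pos ang 84.0 r 4.1 tang off 3.6 z 210.5 | Fx -0.3 Fy -0.1 Fz -1.9 M [-0.02 -0.02 -0.03] j6 1.10
[495.16911831  31.13435914 210.47949951] [-1.79999899e+02  9.79168071e-03  2.27724910e+01] [-0.29199651  0.03044269 -1.88178787] 0.2522779743908456 29.999726629458383
lid top n 19074 tilt deg [-0.14172324  0.01532279] -0.10527087256861023
circle [495.43481848  31.57428314  56.31417172] 37 [0.26570017 0.439924  ]
in tool x,y 0.4152712795254673 -0.3027861813592969
-40 40.5 cx 0.94; -30 48.5 cx 0.91; -20 52.8 cx 0.18; -10 54.9 cx -0.49; 0 55.8 cx -0.47; 10 55.4 cx -0.01; 20 52.8 cx 0.19; 30 47.6 cx -0.04; 40 39.5 cx -0.06; 
10 -56.1 55.3; 20 -53.0 52.7; 30 -48.6 48.6; 40 -40.8 40.5; neck pts 0
```

The arm had not fully settled in the last reading, so the lid is 3 mm off. I raise slightly, correct, and descend.

>>> {"api": "arm_command", "payload": {"rows": [[[0,0,-0.016],0],[[0.002,-0.013,0],0],[[0,0,0],0],[[0,0,0],0],[[0,0,0],0]]}}

```text
t: 39.4
eef_pos: [494.4, 34.4, 214.6]
tcp_rot: [3.141, 0.0, 0.398]
ft_force: [-0.1, 0.3, -0.9]
opening: 0.252
grip_force: 30.0
```

```bash
python3 held.py m4
```

```text
[494.38063882  34.35600221 214.58413549] [1.79994174e+02 4.72254235e-03 2.27811385e+01] [-0.14465788  0.28767539 -0.85649789] 0.2517702063989492 29.999765594032244
lid top n 19005 tilt deg [-0.14045633  0.03012963] -0.16606473593023452
circle [494.69117344  34.73968901  56.14963768] 45 [0.31053462 0.3836868 ]
in tool x,y 0.4348781880392829 -0.233512887469256
-40 40.9 cx 1.31; -30 47.7 cx 0.09; -20 52.5 cx -0.11; -10 55.3 cx -0.1; 0 55.8 cx -0.54; 10 54.8 cx -0.55; 20 52.3 cx -0.3; 30 47.7 cx 0.07; 40 40.0 cx 0.41; 
10 -55.5 54.8; 20 -52.8 52.8; 30 -48.8 48.2; 40 -40.7 40.7; neck pts 0
```

>>> {"api": "arm_command", "payload": {"rows": [[[0,0,0.006],0],[[0,0,0.006],0],[[0,0,0.006],0],[[0,0,0.006],0],[[0,0,0.006],0]]}}

```text
t: 39.95
eef_pos: [494.2, 34.1, 207.6]
tcp_rot: [3.141, 0.0, 0.398]
ft_force: [1.4, 2.2, -1.2]
opening: 0.252
grip_force: 30.0
```

>>> {"api": "arm_command", "payload": {"rows": [[[0,0,0.006],0],[[0,0,0.006],0],[[0,0,0.004],0],[[0,0,0],0],[[0,0,0],0]]}}

```text
t: 40.45
eef_pos: [494.5, 34.4, 203.0]
tcp_rot: [-3.141, -0.0, 0.397]
ft_force: [2.2, 1.7, -3.0]
opening: 0.253
grip_force: 30.0
```

The lid is over the neck with light side forces. I ease it toward +x and lower the last 5 mm.

>>> {"api": "arm_command", "payload": {"rows": [[[0.003,0,0.003],0],[[0,0,0.005],0],[[0,0,0.005],0],[[0,0,0.004],0],[[0,0,0.0],0]]}}

```text
t: 40.95
eef_pos: [495.1, 34.7, 198.8]
tcp_rot: [-3.142, -0.0, 0.397]
ft_force: [0.2, 2.1, -1.2]
opening: 0.256
grip_force: 30.0
```

>>> {"api": "arm_command", "payload": {"rows": [[[0,0,0.002],0],[[0,0,0.002],0],[[0,0,0],0],[[0,0,0],0],[[0,0,0],0]]}}

```text
t: 41.45
eef_pos: [495.4, 34.7, 198.2]
tcp_rot: [3.141, -0.001, 0.397]
ft_force: [0.8, 3.5, 6.1]
opening: 0.254
grip_force: 30.0
```

Contact on the shoulder at z=198.2, which matches the expected height. I release and rise straight up.

>>> {"api": "arm_command", "payload": {"rows": [[[0,0,0],0],[[0,0,0],0],[[0,0,0],0],[[0,0,0],0],[[0,0,0],0]], "claw": 0.6}}

```text
t: 41.95
eef_pos: [495.0, 34.5, 197.7]
tcp_rot: [3.142, 0.0, 0.397]
ft_force: [-0.2, 0.2, 0.6]
opening: 0.58
grip_force: 0.0
```

>>> {"api": "arm_command", "payload": {"rows": [[[0,0,-0.04],0],[[0,0,-0.06],0],[[0,0,-0.08],0],[[0,0,-0.08],0],[[0,0,-0.08],0]]}}

```text
t: 42.45
eef_pos: [495.0, 34.6, 284.4]
tcp_rot: [3.141, -0.0, 0.397]
ft_force: [-0.6, -0.6, 0.7]
opening: 0.603
grip_force: 0.0
```

>>> {"api": "arm_command", "payload": {"rows": [[[-0.15,0,-0.04],0],[[-0.1,0,0],0],[[0,0,0],0],[[0,0,0],0],[[0,0,0],0]]}}

```text
t: 42.95
eef_pos: [438.1, 10.6, 293.1]
tcp_rot: [3.141, -0.001, 0.398]
ft_force: [-0.1, 0.2, -0.4]
opening: 0.605
grip_force: 0.0
```

```bash
python3 - <<'E'
from h import *
s=state();print(s["eef_pos"],s["ft_force"],s["t"])
im,d=viewer.read_camera("wrist");cv2.imwrite("pics/f1.png",im[:,:,::-1])
v,u=np.mgrid[0:420,0:560]
c=viewer.get_calibration("wrist");K=np.array(c["camera_matrix"]);Ti=np.linalg.inv(np.array(c["world_to_cam"]))
P=np.stack([(u-K[0,2])/K[0,0]*d,-(v-K[1,2])/K[1,1]*d,-d,np.ones_like(d)],-1)@Ti.T
x,y,z=P[...,0],P[...,1],P[...,2];r=np.hypot(x-495,y-35)
k=(r<72)&(abs(z-189)<5)&(d>0);A=np.c_[x[k]-495,y[k]-35,np.ones(k.sum())];g=np.linalg.lstsq(A,z[k],rcond=None)[0]
print("lid",cv2.minEnclosingCircle(np.c_[x[k],y[k]].astype(np.float32)),"top z",g[2],"tilt",np.degrees(g[:2]))
k=(r<25)&(abs(z-227)<5)&(d>0);print("knob top",np.median(z[k]),x[k].mean(),y[k].mean())
E
```

```text
[438.14951363  10.562089   293.13591204] [-0.14899601  0.15393267 -0.37888295] 42.95
lid ((495.649169921875, 35.3656120300293), 57.75382614135742) top z 188.1118605014842 tilt [-0.04086901 -0.01107203]
knob top 226.61366855420687 495.6977518044133 35.529248895565246
```

View pics/f1.png

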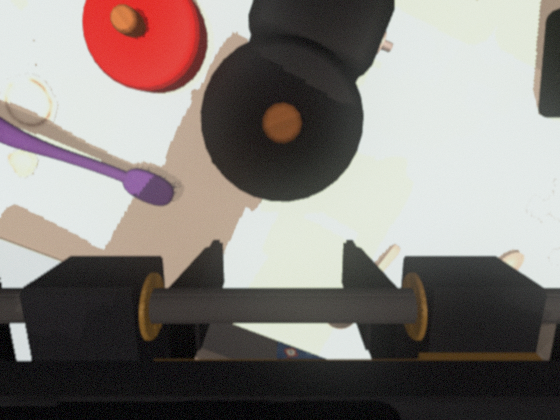

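The lid sits level and centred at (282,120), with its top at z≈188 (expected 189) and its knob top at 226.6. I hand the job in.

```bash
python3 -c "
from cell import env
print(env.job_done())"
```

```text
the job is handed in; nothing more can be done
None
```

The burr carrier is down on its seat and the black lid sits level over the neck, handed in at 43 s; the stop was much stiffer than the washer figure (one push reached about 35 N), but it came at the same angle three times with the flange on the rim.

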